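# Hold the matching test wand in the open test slot

### The arm

A 6-joint arm with a two-finger parallel gripper is mounted at the origin on a cart in front of the work surface, level with it; the furniture and walls round the work are solid. World frame = base frame: x ahead of the robot, y to its left, z up, the work surface at z = 0. Lengths are in m, angles in rad, forces in N, time in s.
With the tool pointing down it reaches from about 0.325 to 0.775 m from the base axis. Payload 5.5 kg.
Tool frame: the origin (TCP) lies on the centre line of the jaws, within the pads' length; the fingertips stand 25 mm ahead of it and the grasp point (between the pads) lies 6 mm ahead of it (r.nose_length is the distance from the TCP to the fingertips, in m); z points along the fingers, y is the line along which they close (so a half turn about z gives the same grasp; the last joint's range is limited). The gripper opens to 88 mm and grips with 3 to 60 N. Pads are 20 mm wide; open, the fingers measure 115 mm over their backs; the gripper's body (75 mm by 178 mm) begins 61 mm behind the grasp point.
Start: joints at [1.208, 0.091, 1.231, -0, 1.82, -0.057], TCP at [0.181, 0.572, 0.219] pointing down, gripper open.
Joint ranges: [-2.87, 2.87], [-0.86, 2.18], [0.17, 2.46], [-1.51, 4.65], [0.06, 2.69], [-2.65, 2.65]. Speed limits (rad/s): [2.57, 2.57, 3.01, 3.14, 3.14, 3.14].

### API

Orientations are given as a unit quaternion [w, x, y, z].
In Python, from bench import status, get_image, camera_model, sign_off, r gives the robot as it stands.
- The arm moves only by the shell command python3 -m inch 'ROWS' [FORCE]. ROWS is JSON, a list of rows, each an object with "delta_pos": the shift along the tool's x, y, z in cm, a list of three; "twist": the turn about the tool's z in degrees; "fingers": the finger opening in cm, from 0 to 8.78. In form: [{"delta_pos": [dx, dy, dz], "twist": twist, "fingers": fingers}, ...]. A call has 1 to 20 rows; each row is the pose to reach, as a shift and turn from the pose commanded when the call began, along the tool's axes at that moment; what a row does not reach only later rows make up. A row lasts 1/8 s, in which the tool goes at most 62.5 mm and 10.7 degrees, less where a joint would pass 70% of its speed; a pose out of reach is approached as far as the arm can. A call with a gripper value outside its range is refused whole. The fingers move at their own pace and stop on an object; FORCE is the grip in N (left out, the last holds). Time passes only in rows, so rows that repeat a pose let the fingers close. It gives the time, the measured TCP pose, the force, the opening and the grip force at its end, in the units of the state.
- status.get_state(): the state, without advancing time (a new reading comes with each control period).
- get_image(name): name is "scene" or "top"; returns the picture (400x640x3 uint8, red, green, blue); there is no depth.
- camera_model(name): a dict with "mtx" (3x3 intrinsics, pixels), "k1" (the pictures are not rectified: a ray, as slopes to the right and down, at radius r is drawn at 1 + k1 r^2 times it, then the intrinsics apply), "camera_from_world" (4x4, takes a point from world to camera coordinates). Camera axes: x right, y down, z forward; pixel columns grow to the right and rows downward; lengths in m; the calibration is good to about 2 mm. A picture is of the moment at which its call begins. camera_model takes no time and is no camera call.
- sign_off(): hands the job in; it is judged then, once.
The state is a dict: "time": time; "joint_pos": joint angles; "qd": joint speeds; "joint_efforts": joint torques, N m; "ee_pos": TCP position; "ee_rot": TCP orientation; "wrist_force": force on the tool from outside, world axes, zero at the start; "torque": the same for the moment, N m; "opening": finger opening in m; "finger_force": force on a finger pad.
Only numpy, scipy, OpenCV 4.12 (cv2) and the standard library are available. Lean on these libraries where they do the work, as an engineer would, in place of code of your own. Each camera call takes 0.05 s, during which the arm holds its last target. There are 200 camera calls.

### The job

On top of the test station one of the two windows, one framed red and one framed blue, has an insert with a slot, the other is blanked off. Take from the rack the wand whose handle has the colour of the slotted window's frame, leaving the other wand in the rack, pass its blade straight down through the slot until the white band round the blade is level with the top of the slot, and finish while still holding it there: upright, still, not let go, not lowered on to its handle and not pressed hard against the slot. Do not disturb the blue-capped vial behind the station, the brown bottle behind the rack or the stamp to the right of the rack.

Things in the scene. Friction and masses are not known exactly. Their poses are not given: they have to be found in the camera images.
- red_wand: Loose wand with red handle, 70 g, upright in the rack, its tip 10 mm above the table. Black blade 6 mm thick (own x) x 24 wide (y) x 70 long, lowest 5 mm 4 x 20. White band 12 mm high round the blade, its middle 35 mm above the tip. Handle above the blade: 20 (x) x 40 (y) x 45 mm high, with a shoulder wider than the slot. Origin: centre of the blade's tip; z up. Half a turn about z looks alike.
- blue_wand: Loose wand with blue handle, 70 g, upright in the rack, its tip 10 mm above the table. Black blade 6 mm thick (own x) x 24 wide (y) x 70 long, lowest 5 mm 4 x 20. White band 12 mm high round the blade, its middle 35 mm above the tip. Handle above the blade: 20 (x) x 40 (y) x 45 mm high, with a shoulder wider than the slot. Origin: centre of the blade's tip; z up. Half a turn about z looks alike.
- wand_rack: Fixed grey rack on the table, 70 mm (own x) x 190 mm (own y) x 80 mm high: a top plate with two pockets 10 x 28 mm, 48 mm either side of its middle along y; the wands hang in them by their handles' shoulders, with the blades' width along the rack's y. Origin: centre of its underside.
- test_station: Fixed grey hollow housing, 90 mm (own x) x 230 mm (own y) x 100 mm high, with a dark panel on its front; two windows in its top, 55 mm either side of its middle along y. Empty inside down to the table. Origin: centre of its underside.
- slot_insert: White insert with the slot, 60 mm (own x) x 72 mm (own y) x 10 mm thick, fixed in one of the two frames, its top flush with the frame's, 110 mm above the table. The slot goes through its middle, 8 mm (x) x 26 mm (y), which is 2 mm more than the blade each way, with a 2 mm chamfer at its mouth, edged in black. Origin: centre of its underside, 100 mm above the table.
- blank_insert: White insert without a slot, 60 x 72 x 10 mm, with four small screws, fixed in the other frame. Origin: centre of its underside, 100 mm above the table.
- red_frame: Red plastic frame, 86 mm (own x) x 98 mm (own y) x 10 mm high, fixed on top of the station round one of its two windows (which one varies); it holds a white insert. Origin: centre of its underside, 100 mm above the table; x and y as those of the station.
- blue_frame: Blue plastic frame, 86 mm (own x) x 98 mm (own y) x 10 mm high, fixed on top of the station round one of its two windows (which one varies); it holds a white insert. Origin: centre of its underside, 100 mm above the table; x and y as those of the station.
- blue_cap_vial: Bystander: small clear vial with a blue cap, 25 mm wide, 50 mm high, loose on the table behind the station. Origin: centre of its underside.
- stamp: Bystander: hand stamp with red handle and black foot, 27 x 36 x 71 mm high, loose on the table to the right of the rack. Origin: centre of its underside.
- brown_bottle: Bystander: brown bottle with a black cap, 54 mm wide, 80 mm high, loose on the table behind the rack (others like it stand far back and are no matter). Origin: centre of its underside.
There are look-alikes about, which are no part of the job. What is shaped like the red_wand but yellow is not meant.

How it is judged:
On the way:
1. the wand of the slotted window's colour is held in the fingers, lifted clear out of the rack (((horizontal distance between red_frame and slot_insert below 0.02 m and contact force between the fingers and red_wand above 1 N and z of red_wand in the frame of wand_rack above 0.09 m) or (horizontal distance between blue_frame and slot_insert below 0.02 m and contact force between the fingers and blue_wand above 1 N and z of blue_wand in the frame of wand_rack above 0.09 m))), for 0.1 s.
At the end, for the whole second after the job is handed in: Matching wand in the fingers, blade in the slot: band's middle within 11 mm of the slot's top, 8 mm of its centre, upright to 0.12 rad, aligned to 0.2 rad, under 20 mm/s, under 12 N on the insert; other wand upright in the rack; vial, stamp and bottle moved under 30 mm (((horizontal distance between red_frame and slot_insert below 0.02 m and contact force between the fingers and red_wand above 1 N and z of red_wand in the frame of slot_insert between -0.036 and -0.014 m and horizontal distance between red_wand and slot_insert below 0.008 m and angle between red_wand's own z axis and vertical below 0.12 rad and angle between the x axis of red_wand and the x axis of slot_insert, either way round below 0.2 rad and contact force between red_wand and slot_insert below 12 N and linear speed of red_wand below 0.02 m/s and horizontal distance between blue_wand and wand_rack below 0.07 m and z of blue_wand in the frame of wand_rack below 0.03 m and angle between blue_wand's own z axis and vertical below 0.2 rad) or (horizontal distance between blue_frame and slot_insert below 0.02 m and contact force between the fingers and blue_wand above 1 N and z of blue_wand in the frame of slot_insert between -0.036 and -0.014 m and horizontal distance between blue_wand and slot_insert below 0.008 m and angle between blue_wand's own z axis and vertical below 0.12 rad and angle between the x axis of blue_wand and the x axis of slot_insert, either way round below 0.2 rad and contact force between blue_wand and slot_insert below 12 N and linear speed of blue_wand below 0.02 m/s and horizontal distance between red_wand and wand_rack below 0.07 m and z of red_wand in the frame of wand_rack below 0.03 m and angle between red_wand's own z axis and vertical below 0.2 rad)) and distance of each of blue_cap_vial, stamp, brown_bottle from where it was at the start of the episode below 0.03 m); the arm keeps its last pose, push and grip.
It fails at once if the wand of the other colour is pulled out of the rack ((horizontal distance between red_frame and slot_insert below 0.02 m and z of blue_wand in the frame of wand_rack above 0.035 m) or (horizontal distance between blue_frame and slot_insert below 0.02 m and z of red_wand in the frame of wand_rack above 0.035 m)).
It fails at once if a bystander (vial, stamp, bottle) is disturbed: moved more than 40 mm or tipped (distance of any of blue_cap_vial, stamp, brown_bottle from where it was at the start of the episode above 0.04 m or angle between any of blue_cap_vial, stamp, brown_bottle's own z axis and vertical above 0.5 rad).
It also fails if it takes over 48 s, if anything falls off the work surface, if the arm or the gripper's body presses on something with over 40 N, if the wrist force passes 120 N, or if a joint passes its speed limit or range.

## Working session

There is one attempt and no reset: what is moved stays moved. The work goes in short steps, Python scripts to look and compute and a shell command to move; the robot and the scene stay as the last step left them, time stands still between calls to the robot, and variables do not carry over. Pictures are saved under pics/ and viewed, at most 10 in all, crops included, and the job is handed in when it is done.

```bash
mkdir -p pics; python3 - <<'E'
from bench import status,get_image,camera_model
import cv2,numpy as np
for n in("scene","top"):
    cv2.imwrite(f"pics/{n}0.png",cv2.cvtColor(get_image(n),cv2.COLOR_RGB2BGR)); c=camera_model(n)
    print(n,c["mtx"],c["k1"],np.round(c["camera_from_world"],4).tolist())
s=status.get_state();print(s["time"],s["ee_pos"],s["ee_rot"],s["opening"])
E
```

```text
scene [[401.26515653   0.         325.48550454]
 [  0.         401.26515653 196.86979424]
 [  0.           0.           1.        ]] -0.07441521218373692 [[0.7941, -0.6075, -0.0182, -0.4823], [-0.2547, -0.3054, -0.9175, 0.2266], [0.5519, 0.7333, -0.3972, 0.7341], [0.0, 0.0, 0.0, 1.0]]
top [[491.90630285   0.         322.34709196]
 [  0.         491.90630285 193.28643918]
 [  0.           0.           1.        ]] -0.0893878095097436 [[-0.0124, -0.9999, 0.0036, -0.0276], [-0.9844, 0.0116, -0.1754, 0.5825], [0.1753, -0.0057, -0.9845, 1.2869], [0.0, 0.0, 0.0, 1.0]]
0.1 [0.18054532 0.57190308 0.21792334] [-1.82310265e-04  1.52307444e-01  9.88332773e-01 -8.59188737e-04] 0.08751565202571689
```

View pics/scene0.png

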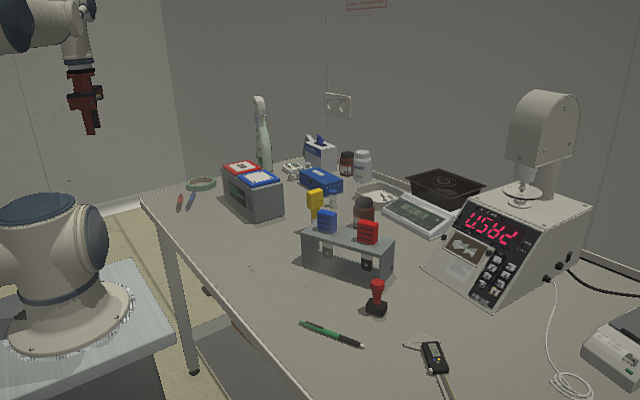

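View pics/top0.png

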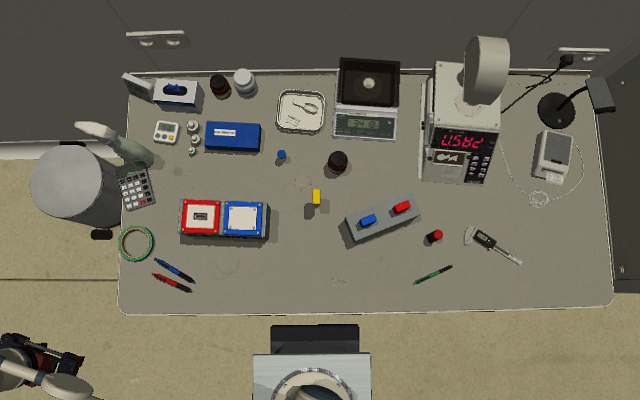

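The scene shows the station with a red frame (top view 201,216), where a dark slot appears, and a blue frame (244,218), which looks blank. The rack is at (382,217), with the blue wand at (368,220) and the red wand at (402,207).

Things that could be taken for the red wand:
- Red handle in the rack (402,207)
- Stamp knob (435,235)
- Yellow wand-like piece (316,197)
- Red pen (172,283)

I choose (402,207), since it stands in the rack, and will check it together with the slot in one close crop.

```bash
cat > h.py <<'E'
import cv2,numpy as np
from bench import status,get_image,camera_model
from scipy.spatial.transform import Rotation as R
def ray(n,uv):
    c=camera_model(n);T=np.array(c["camera_from_world"]);k=c["k1"];m=np.array(c["mtx"])
    x=cv2.undistortPoints(np.array(uv,float).reshape(-1,1,2),m,np.array([k,0,0,0,0.]))[:,0]
    d=np.c_[x,np.ones(len(x))]@T[:3,:3]; return -T[:3,:3].T@T[:3,3],d
def onz(n,uv,z):
    o,d=ray(n,uv); return o+d*((z-o[2])/d[:,2])[:,None]
def proj(n,p):
    c=camera_model(n);T=np.array(c["camera_from_world"])
    return cv2.projectPoints(np.array(p,float).reshape(-1,1,3),cv2.Rodrigues(T[:3,:3])[0],T[:3,3],np.array(c["mtx"]),np.array([c["k1"],0,0,0,0.]))[0][:,0]
def mask(img,col):
    a=img.astype(int);r,g,b=a[...,0],a[...,1],a[...,2]
    return (((r>90)&(r>2*g)&(r>2*b)) if col=="red" else ((b>90)&(b>1.5*r)&(b>1.3*g))).astype(np.uint8)
def rect(m,box):
    x0,y0,x1,y1=box;k=np.zeros_like(m);k[y0:y1,x0:x1]=m[y0:y1,x0:x1]
    c=max(cv2.findContours(k,cv2.RETR_EXTERNAL,cv2.CHAIN_APPROX_NONE)[0],key=cv2.contourArea)
    return cv2.minAreaRect(c)
E
python3 - <<'E'
from h import *
im=get_image("top");cv2.imwrite("pics/t1.png",cv2.cvtColor(im,cv2.COLOR_RGB2BGR))
a=cv2.resize(im[190:245,170:280],None,fx=7,fy=7,interpolation=2)[:300];a=cv2.resize(im[192:242,175:275],None,fx=7,fy=7,interpolation=2)[:290,:700]
b=cv2.resize(im[195:245,340:450],(700,300),interpolation=2)
cv2.imwrite("pics/crop1.png",cv2.cvtColor(np.vstack([a,b]),cv2.COLOR_RGB2BGR))
for n,col,box,z in(("red wand","red",(385,190,422,225),.125),("blue wand","blue",(352,205,385,235),.125),("red frame","red",(170,190,225,245),.11),("blue frame","blue",(218,190,280,245),.11)):
    r=rect(mask(im,col),box);p=onz("top",cv2.boxPoints(r),z)
    L=np.linalg.norm(np.diff(p[:3],axis=0),axis=1);e=(p[1]-p[0]) if L[0]>L[1] else p[2]-p[1]
    print(n,np.round(r[0],1),"ctr",p.mean(0).round(4),"sides",L.round(3),"long axis deg",round(np.degrees(np.arctan2(e[1],e[0])),1))
# slot: dark pixels within red window
x0,y0,x1,y1=190,205,213,228
g=im[y0:y1,x0:x1].mean(2);w=np.clip(170-g,0,None);print(g.astype(int)[4:-4].tolist())
E
```

```text
red wand [402.1 205.8] ctr [ 0.5341 -0.2384  0.125 ] sides [0.04  0.019] long axis deg -69.0
blue wand [368.1 219.4] ctr [ 0.5001 -0.1498  0.125 ] sides [0.039 0.019] long axis deg -68.9
red frame [200.4 216.1] ctr [0.5155 0.2826 0.11  ] sides [0.086 0.101] long axis deg -92.9
blue frame [242.3 217.7] ctr [0.5103 0.1735 0.11  ] sides [0.086 0.1  ] long axis deg -93.1
[[197, 193, 195, 196, 196, 196, 193, 195, 193, 194, 195, 196, 195, 196, 197, 197, 194, 196, 196, 196, 197, 193, 199], [196, 195, 195, 195, 193, 196, 196, 196, 197, 196, 194, 195, 195, 197, 197, 194, 195, 197, 197, 198, 198, 195, 198], [195, 196, 195, 197, 201, 199, 200, 199, 201, 198, 199, 201, 200, 200, 200, 197, 199, 197, 199, 197, 195, 198, 197], [195, 196, 196, 189, 163, 170, 169, 171, 171, 170, 173, 172, 174, 176, 177, 180, 179, 189, 200, 197, 196, 196, 198], [195, 197, 200, 168, 2, 21, 29, 50, 70, 71, 64, 55, 55, 51, 74, 86, 75, 162, 198, 197, 195, 195, 196], [195, 196, 201, 172, 34, 80, 76, 89, 108, 106, 96, 76, 74, 78, 84, 72, 36, 152, 202, 196, 197, 196, 200], [194, 195, 196, 155, 70, 129, 80, 65, 68, 65, 67, 73
[... 247 characters left out ...]
 196, 195, 199], [196, 198, 188, 125, 39, 89, 74, 85, 110, 107, 108, 97, 79, 83, 90, 76, 50, 155, 200, 198, 196, 198, 200], [195, 197, 190, 161, 116, 118, 118, 117, 100, 78, 81, 80, 81, 88, 93, 69, 66, 162, 201, 196, 195, 198, 200], [194, 196, 196, 199, 202, 201, 201, 203, 192, 169, 176, 173, 174, 173, 175, 158, 157, 190, 197, 197, 197, 196, 203], [197, 196, 195, 198, 195, 196, 196, 197, 199, 198, 200, 200, 200, 200, 198, 203, 201, 197, 196, 198, 196, 197, 201], [196, 194, 194, 196, 194, 194, 196, 196, 196, 194, 196, 196, 195, 198, 196, 196, 199, 195, 197, 196, 197, 197, 202], [194, 197, 196, 196, 195, 195, 196, 198, 196, 196, 193, 198, 196, 198, 196, 196, 195, 195, 196, 196, 197, 197, 204]]
```

View pics/crop1.png

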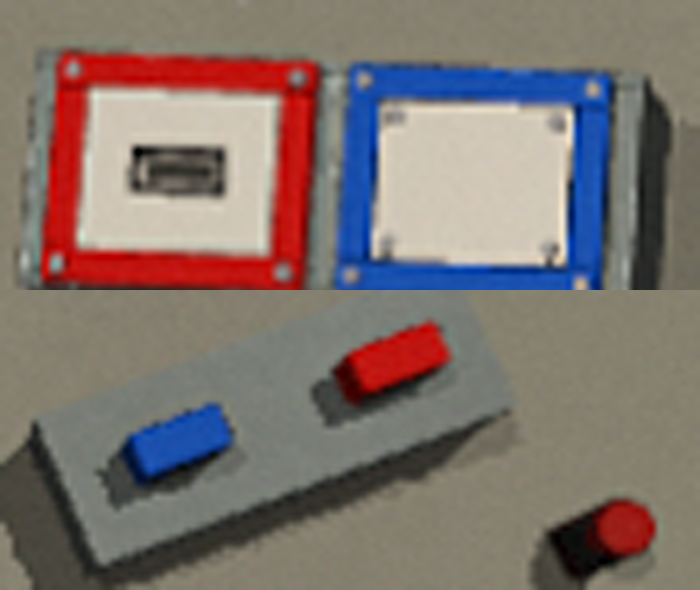

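The crop confirms it: the slot is in the red frame (around 200,216) and the blue frame holds a blank with screws. So the red wand at (402,206) is the one to take; the stamp at (435,235) is separate. Measured sizes and spacings match the description (handle 40x19 mm, wand spacing 95 mm, frame spacing 109 mm).

```bash
cat >> h.py <<'E'
def go(p,ydir,s=None):
    """delta (cm, tool axes) and twist (deg) to TCP p, tool y along world yaw ydir (deg, mod 180)"""
    s=s or status.get_state();q=np.array(s["ee_rot"]);M=R.from_quat(q[[1,2,3,0]]).as_matrix()
    d=M.T@(np.array(p)-s["ee_pos"])*100
    v=M.T@[np.cos(np.radians(ydir)),np.sin(np.radians(ydir)),0]
    t=np.degrees(np.arctan2(-v[0],v[1]));t=(t+90)%180-90
    print("tool y yaw",np.degrees(np.arctan2(M[1,1],M[0,1])).round(1),"tilt",np.degrees(np.arccos(-M[2,2])).round(2),"delta cm",d.round(2),"twist",t.round(1),"alt",(t-180*np.sign(t)).round(1),"j6",np.degrees(s["joint_pos"][5]).round(1))
E
python3 - <<'E'
from h import *
go([.534,-.2385,.215],21)
for n in("top","scene"):
    im=cv2.imread(f"pics/{n}0.png").astype(int);b,g,r=im[...,0],im[...,1],im[...,2]
    m=((r>150)&(g>120)&(b<80));y,x=np.where(m);print(n,x.min(),x.max(),y.min(),y.max())
print("yellow if z=.125/.15:",onz("top",[(316,195)],.125).round(3),onz("top",[(316,195)],.16).round(3))
for z in(.08,.125,.16,.2):
    print(z,proj("scene",onz("top",[(316,190)],z)).round(0))
print("red wand top in scene",proj("scene",[.534,-.2385,.125]),"slot",proj("scene",[.5155,.2826,.11]))
E
```

```text
tool y yaw 72.5 tilt 0.09 delta cm [-58.1  -66.64   0.4 ] twist 51.5 alt -128.5 j6 -3.2
top 125 489 136 257
scene 290 439 167 359
yellow if z=.125/.15: [[ 0.565 -0.018  0.125]] [[ 0.559 -0.018  0.16 ]]
0.08 [[322. 201.]]
0.125 [[319. 185.]]
0.16 [[317. 172.]]
0.2 [[314. 157.]]
red wand top in scene [[367.53940414 221.1571786 ]] slot [[242.08542535 165.78681536]]
```

```bash
python3 -m inch '[{"delta_pos":[-58.1,-66.6,0.4],"twist":51.5,"fingers":6},{"delta_pos":[-58.1,-66.6,0.4],"twist":51.5,"fingers":6},{"delta_pos":[-58.1,-66.6,0.4],"twist":51.5,"fingers":6},{"delta_pos":[-58.1,-66.6,0.4],"twist":51.5,"fingers":6},{"delta_pos":[-58.1,-66.6,0.4],"twist":51.5,"fingers":6},{"delta_pos":[-58.1,-66.6,0.4],"twist":51.5,"fingers":6},{"delta_pos":[-58.1,-66.6,0.4],"twist":51.5,"fingers":6},{"delta_pos":[-58.1,-66.6,0.4],"twist":51.5,"fingers":6},{"delta_pos":[-58.1,-66.6,0.4],"twist":51.5,"fingers":6},{"delta_pos":[-58.1,-66.6,0.4],"twist":51.5,"fingers":6},{"delta_pos":[-58.1,-66.6,0.4],"twist":51.5,"fingers":6},{"delta_pos":[-58.1,-66.6,0.4],"twist":51.5,"fingers":6},{"delta_pos":[-58.1,-66.6,0.4],"twist":51.5,"fingers":6},{"delta_pos":[-58.1,-66.6,0.4],"twist":51.5,"fingers":6},{"delta_pos":[-58.1,-66.6,0.4],"twist":51.5,"fingers":6},{"delta_pos":[-58.1,-66.6,0.4],"twist":51.5,"fingers":6},{"delta_pos":[-58.1,-66.6,0.4],"twist":51.5,"fingers":6},{"delta_pos":[-58.1,-66.6,0.4],"twist":51.5,"fingers":6}]'
python3 -c "
from h import *
go([.534,-.2385,.215],21)"
```

```text
time: 2.4
ee_pos: [0.5342, -0.2365, 0.2159]
ee_rot: [0.001, 0.566, 0.825, 0.0]
wrist_force: [0.1, -0.4, -0.3]
opening: 0.06
finger_force: 0.0
tool y yaw 21.1 tilt 0.08 delta cm [-0.18 -0.09  0.09] twist 0.1 alt -179.9 j6 -48.3
```

```bash
python3 -m inch '[{"delta_pos":[-0.1,-0.05,2],"twist":0,"fingers":6},{"delta_pos":[-0.1,-0.05,5],"twist":0,"fingers":6},{"delta_pos":[-0.1,-0.05,7],"twist":0,"fingers":6},{"delta_pos":[-0.1,-0.05,7],"twist":0,"fingers":6}]'
python3 - <<'E'
from h import *
go([.534,-.2385,.112],21)
im=get_image("top");cv2.imwrite("pics/t2.png",cv2.cvtColor(im,cv2.COLOR_RGB2BGR))
im=get_image("scene")[170:290,290:450]
cv2.imwrite("pics/s2.png",cv2.cvtColor(cv2.resize(im,None,fx=4.5,fy=4.5,interpolation=2),cv2.COLOR_RGB2BGR))
E
```

```text
time: 2.9
ee_pos: [0.5329, -0.2382, 0.1421]
ee_rot: [-0.002, 0.566, 0.824, -0.0]
wrist_force: [0.8, 0.5, -0.4]
opening: 0.0603
finger_force: 0.0
tool y yaw 21.0 tilt 0.26 delta cm [-0.08  0.1   3.01] twist -0.0 alt 180.0 j6 -48.4
```

View pics/s2.png

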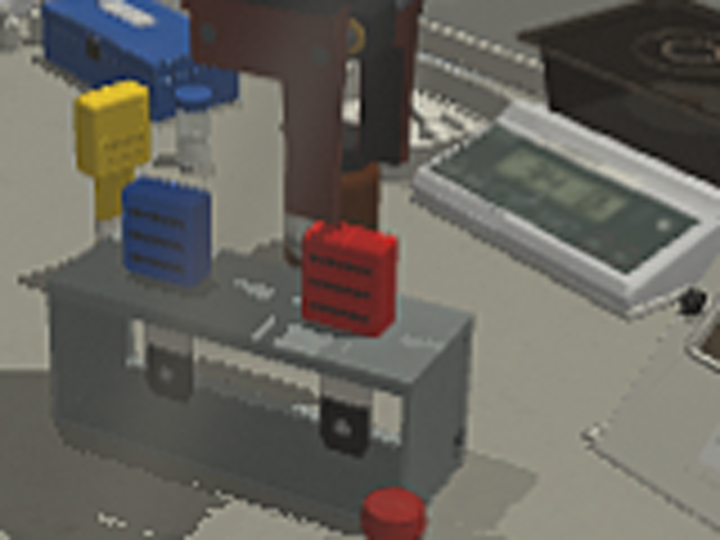

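The close view shows the red handle at crop (350,280) with one finger at (310,150). I'll check the expected fingertip pixels against it before going down.

```bash
python3 - <<'E'
from h import *
s=status.get_state();p=np.array(s["ee_pos"]);u=np.array([np.cos(np.radians(21)),np.sin(np.radians(21)),0])
f=lambda P:((proj("scene",P)-[290,170])*4.5).round(0).tolist()
print("tips -,+",[f(p+k*u-[0,0,.025]) for k in(-.03,-.043,.03,.043)],"handle top",f([.534,-.2385,.125]),"bottom",f([.534,-.2385,.08]))
E
```

```text
tips -,+ [[[319.0, 267.0]], [[305.0, 280.0]], [[378.0, 214.0]], [[390.0, 203.0]]] handle top [[349.0, 230.0]] bottom [[347.0, 318.0]]
```

The handle's predicted pixel agrees, but the visible finger is drawn behind the handle where it should be in front. I'll check with the top view and not descend yet.

```bash
python3 - <<'E'
from h import *
im=cv2.imread("pics/t2.png")[170:250,330:450]
s=status.get_state();p=np.array(s["ee_pos"]);print(((proj("top",[p,p-[0,0,.025]])-[330,170])*5).tolist(),((proj("top",[.534,-.2385,.125])-[330,170])*5).tolist(),s["ee_pos"],s["joint_pos"])
a=cv2.resize(im,None,fx=5,fy=5,interpolation=2)
cv2.imwrite("pics/t2c.png",a)
E
```

```text
[[368.1766564462936, 172.67757747992988], [360.11712310549797, 180.09990434182427]] [[360.7969217572821, 179.01229569944604]] [ 0.53413913 -0.23892027  0.14532511] [-4.78736277e-01  4.84230670e-02  1.40528874e+00 -1.40238531e-05
  1.68754273e+00 -8.44983197e-01]
```

View pics/t2c.png

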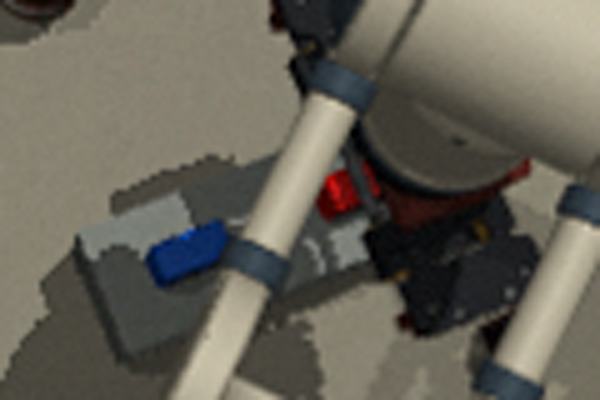

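The top view is consistent with the gripper straddling the red handle (350,195), with the palm along the expected line. The finger's occlusion in the scene view is still unclear, so I'll take one tight zoom.

```bash
python3 - <<'E'
from h import *
im=get_image("scene")
s=status.get_state();p=np.array(s["ee_pos"]);print(p,s["wrist_force"])
u=np.array([np.cos(np.radians(21)),np.sin(np.radians(21)),0]);v=np.array([-u[1],u[0],0])
a=cv2.resize(im[165:250,325:405],None,fx=7,fy=7,interpolation=0)
a=cv2.cvtColor(a,cv2.COLOR_RGB2BGR)
for k in(-.03,.03):
  for j in(-.01,.01):
    q=(proj("scene",p+k*u+j*v-[0,0,.025])[0]-[325,165])*7
    cv2.circle(a,tuple(int(t) for t in q),4,(0,255,0) if k<0 else (255,255,0),-1)
cv2.imwrite("pics/s3.png",a)
E
```

```text
[ 0.53448107 -0.2391033   0.14610354] [0.67657738 0.48749027 0.21424526]
```

View pics/s3.png

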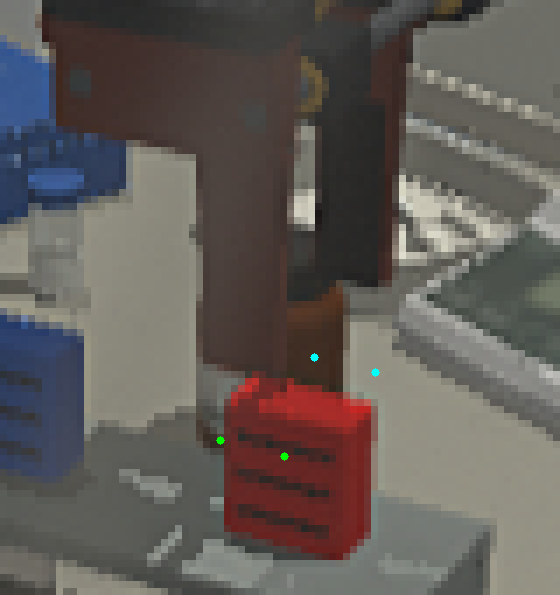

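The fingertips end about 11 image px (about 25 mm) above where I predicted, while the lateral position agrees. I'll check the nose length.

```bash
python3 - <<'E'
from bench import r,status
print([a for a in dir(r) if a[0]!='_'],r.nose_length)
s=status.get_state();print(s["ee_pos"],s["time"],s["opening"])
E
```

```text
['MotionError', 'nose_length'] 0.025
[ 0.53448107 -0.2391033   0.14610354] 3.05 0.05977226351413979
```

```bash
python3 - <<'E'
from h import *
p=np.array([.18054532,.57190308,.21792334])
u=np.array([np.cos(np.radians(72.5)),np.sin(np.radians(72.5)),0])
print("start tips pred",proj("scene",[p+k*u-[0,0,z] for z in(0.0,.025) for k in(-.05,.05)]).round(1).tolist())
im=cv2.imread("pics/scene0.png")
g=im[60:150,60:110].astype(int);m=(g.max(2)<60)|((g[...,2]-g[...,1])>25)
for y in range(50,90,2):print(y+60,np.where(m[y])[0]+60)
E
```

```text
start tips pred [[91.8, 135.9], [97.4, 128.4], [93.8, 144.3], [99.2, 136.2]]
110 [81 82 83 84 85 86 87 88 89 90 91 92 93 94 95 96 97]
112 [82 83 84 85 86 87 88 89 90 91 92 93 94 95 96]
114 [82 83 84 85 86 87 88 89 90 91 92 93 94 95 96 97]
116 [83 84 85 86 87 88 89 90 91 92 93 94 95 96 97]
118 [83 84 85 86 87 88 89 90 91 92 93 94 95 96 97 98]
120 [83 84 85 86 87 88 89 90 91 92 93 94 95 96 97 98]
122 [84 85 86 87 88 89 90 91 92 93 94 95 96 97 98 99]
124 [85 86 87 88 89 90 91 92 93 94 95 96 97 98 99]
126 [ 85  86  87  88  89  90  91  92  93  94  95  96  97  98  99 100]
128 [86 87 88 89 90 91 92 93]
130 [86 87 88 89 90 91 92 93]
132 [87 88 89 90 91 92 93 94]
134 [87 88 89 90 91 92 93 94]
136 []
138 []
140 []
142 []
144 []
146 []
148 []
```

Same offset at the start pose, so the drawn fingertips sit about at TCP height rather than 25 mm ahead. A TCP height of 0.108 gives a grip under either reading: stated tips at 0.083, clear of the rack, or drawn tips overlapping the handle by 17 mm. I'll go there gently and watch the force.

```bash
python3 -m inch '[{"delta_pos":[0,0,1.0],"twist":0,"fingers":6},{"delta_pos":[0,0,2.0],"twist":0,"fingers":6},{"delta_pos":[0,0,3.0],"twist":0,"fingers":6},{"delta_pos":[0,0,3.8],"twist":0,"fingers":6},{"delta_pos":[0,0,3.8],"twist":0,"fingers":6},{"delta_pos":[0,0,3.8],"twist":0,"fingers":6}]'
python3 - <<'E'
from h import *
go([.534,-.2385,.108],21)
im=get_image("scene")
a=cv2.cvtColor(cv2.resize(im[165:250,325:405],None,fx=7,fy=7,interpolation=0),cv2.COLOR_RGB2BGR)
cv2.imwrite("pics/s4.png",a)
E
```

```text
time: 3.8
ee_pos: [0.5342, -0.239, 0.1072]
ee_rot: [0.0, 0.567, 0.824, 0.0]
wrist_force: [0.9, 0.0, -0.6]
opening: 0.0604
finger_force: 0.0
tool y yaw 21.0 tilt 0.02 delta cm [ 0.06  0.   -0.08] twist -0.0 alt 180.0 j6 -48.4
```

View pics/s4.png

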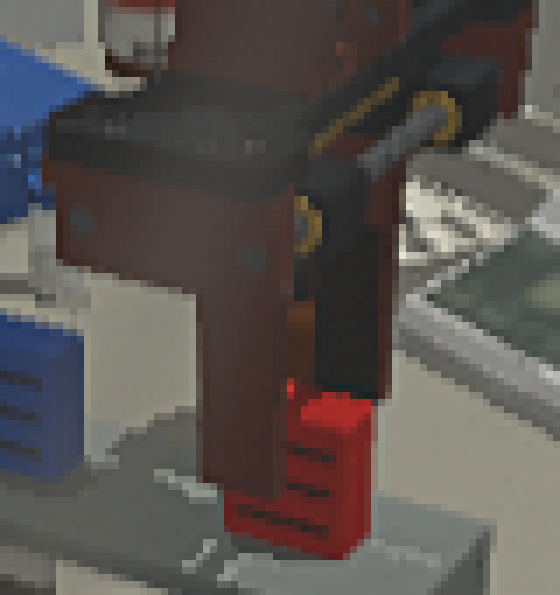

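The fingers now straddle the red handle (front finger ends at crop 245,490, back finger behind it at 350,395), with no contact force. Closing.

```bash
python3 -m inch '[{"delta_pos":[0,0,0],"twist":0,"fingers":1},{"delta_pos":[0,0,0],"twist":0,"fingers":1},{"delta_pos":[0,0,0],"twist":0,"fingers":1},{"delta_pos":[0,0,0],"twist":0,"fingers":1},{"delta_pos":[0,0,0],"twist":0,"fingers":1},{"delta_pos":[0,0,0],"twist":0,"fingers":1}]' 30
```

```text
time: 4.6
ee_pos: [0.534, -0.239, 0.1069]
ee_rot: [-0.0, 0.567, 0.824, -0.0]
wrist_force: [-0.5, 0.5, 0.7]
opening: 0.0199
finger_force: 29.9
```

Opening 19.9 mm matches the handle. Lift straight up.

```bash
python3 -m inch '[{"delta_pos":[0,0,-1],"twist":0,"fingers":1},{"delta_pos":[0,0,-2.5],"twist":0,"fingers":1},{"delta_pos":[0,0,-4.5],"twist":0,"fingers":1},{"delta_pos":[0,0,-7],"twist":0,"fingers":1},{"delta_pos":[0,0,-10],"twist":0,"fingers":1},{"delta_pos":[0,0,-13],"twist":0,"fingers":1},{"delta_pos":[0,0,-14],"twist":0,"fingers":1},{"delta_pos":[0,0,-14],"twist":0,"fingers":1},{"delta_pos":[0,0,-14],"twist":0,"fingers":1}]'
python3 - <<'E'
from h import *
im=get_image("scene")
a=cv2.cvtColor(cv2.resize(im[90:250,300:430],None,fx=3.7,fy=3.7,interpolation=0),cv2.COLOR_RGB2BGR)
cv2.imwrite("pics/s5.png",a)
go([.5155,.2826,.247],-3)
E
```

```text
time: 5.72
ee_pos: [0.5337, -0.2388, 0.2454]
ee_rot: [-0.001, 0.567, 0.824, -0.0]
wrist_force: [0.3, 0.5, -0.8]
opening: 0.0199
finger_force: 29.9
tool y yaw 21.0 tilt 0.15 delta cm [49.33 16.97 -0.11] twist 24.0 alt -156.0 j6 -48.4
```

View pics/s5.png

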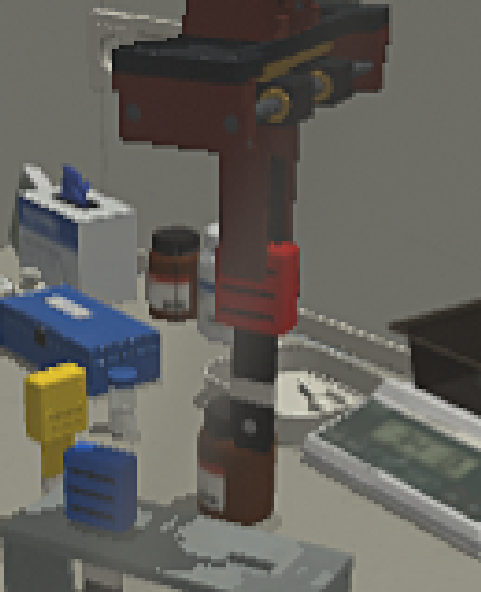

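The red wand hangs upright below the fingers, band at crop (253,388); the blue wand is still in the rack. Carry it over to the slot.

```bash
python3 -m inch '[{"delta_pos":[2,0.7,0],"twist":1,"fingers":1},{"delta_pos":[5,1.7,0],"twist":2.4,"fingers":1},{"delta_pos":[9,3.1,0],"twist":4.4,"fingers":1},{"delta_pos":[13.5,4.65,0],"twist":6.6,"fingers":1},{"delta_pos":[18,6.2,0],"twist":8.8,"fingers":1},{"delta_pos":[22.5,7.75,0],"twist":11,"fingers":1},{"delta_pos":[27,9.3,0],"twist":13.2,"fingers":1},{"delta_pos":[31.5,10.85,0],"twist":15.4,"fingers":1},{"delta_pos":[36,12.4,0],"twist":17.5,"fingers":1},{"delta_pos":[40,13.8,0],"twist":19.5,"fingers":1},{"delta_pos":[43.5,15,0],"twist":21.2,"fingers":1},{"delta_pos":[46.5,16,0],"twist":22.7,"fingers":1},{"delta_pos":[48.5,16.7,0],"twist":23.6,"fingers":1},{"delta_pos":[49.3,17,0],"twist":24,"fingers":1},{"delta_pos":[49.3,17,0],"twist":24,"fingers":1},{"delta_pos":[49.3,17,0],"twist":24,"fingers":1}]'
python3 - <<'E'
from h import *
go([.5155,.2826,.247],-3)
im=get_image("scene");cv2.imwrite("pics/s6f.png",cv2.cvtColor(im,cv2.COLOR_RGB2BGR))
s=status.get_state();p=np.array(s["ee_pos"])
print("slot px",proj("scene",[.5155,.2826,.11]),"tip pred",proj("scene",p-[0,0,.097]))
x=im[90:190,195:295];a=cv2.cvtColor(cv2.resize(x,None,fx=6,fy=6,interpolation=0),cv2.COLOR_RGB2BGR)
cv2.imwrite("pics/s6.png",a)
E
```

```text
time: 7.78
ee_pos: [0.5164, 0.2814, 0.2468]
ee_rot: [0.0, 0.726, 0.688, -0.0]
wrist_force: [0.6, -0.5, -0.9]
opening: 0.0198
finger_force: 29.9
tool y yaw -3.1 tilt 0.03 delta cm [ 0.11 -0.1  -0.02] twist -0.1 alt 179.9 j6 28.3
slot px [[242.08542535 165.78681536]] tip pred [[241.23794509 152.84038233]]
```

View pics/s6.png

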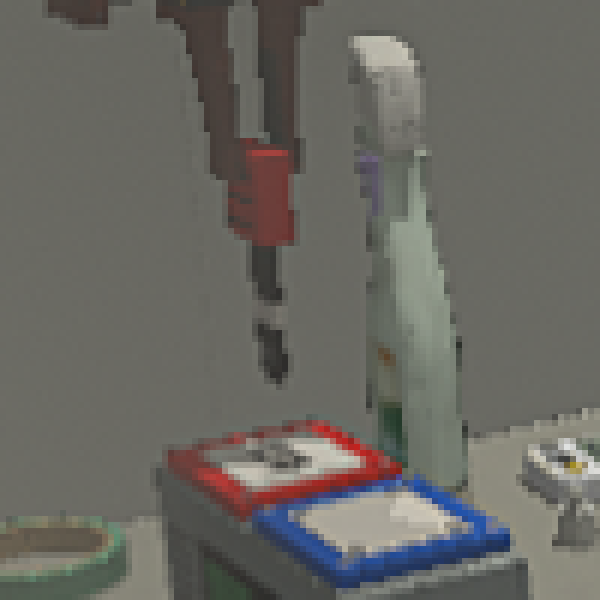

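Tip seen at crop (277,380) and slot at (280,455), both where predicted. Apply the small correction and lower to just above the mouth.

```bash
python3 -m inch '[{"delta_pos":[0.06,-0.1,1],"twist":0,"fingers":1},{"delta_pos":[0.06,-0.1,2],"twist":0,"fingers":1},{"delta_pos":[0.06,-0.1,2.7],"twist":0,"fingers":1},{"delta_pos":[0.06,-0.1,2.7],"twist":0,"fingers":1},{"delta_pos":[0.06,-0.1,2.7],"twist":0,"fingers":1}]'
python3 - <<'E'
from h import *
go([.5155,.282,.172],-3)
im=get_image("scene");p=np.array(status.get_state()["ee_pos"])
print("slot px",proj("scene",[.5155,.2826,.11]),"tip pred",proj("scene",p-[0,0,.097]))
a=cv2.cvtColor(cv2.resize(im[130:180,215:270],None,fx=10,fy=10,interpolation=0),cv2.COLOR_RGB2BGR)
cv2.imwrite("pics/s7.png",a)
E
```

```text
time: 8.45
ee_pos: [0.5154, 0.2829, 0.2202]
ee_rot: [0.0, 0.726, 0.688, 0.0]
wrist_force: [0.1, -0.3, -0.4]
opening: 0.0198
finger_force: 29.9
tool y yaw -3.0 tilt 0.02 delta cm [-0.09  0.02  4.82] twist -0.0 alt 180.0 j6 28.5
slot px [[242.08542535 165.78681536]] tip pred [[241.56774495 161.45870125]]
```

View pics/s7.png

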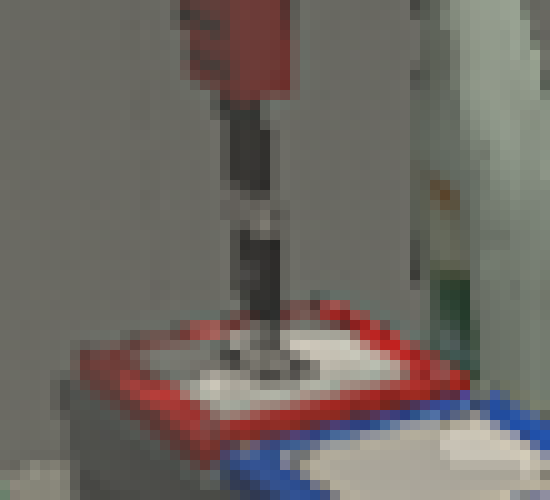

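The tip at crop (265,318) hangs over the slot, whose centre is at about (267,352). Lower gently into the mouth, then check the force.

```bash
python3 -m inch '[{"delta_pos":[-0.06,0,0.7],"twist":0,"fingers":1},{"delta_pos":[-0.06,0,1.2],"twist":0,"fingers":1},{"delta_pos":[-0.06,0,1.6],"twist":0,"fingers":1},{"delta_pos":[-0.06,0,2.0],"twist":0,"fingers":1},{"delta_pos":[-0.06,0,2.0],"twist":0,"fingers":1}]'
```

```text
time: 9.12
ee_pos: [0.5153, 0.2825, 0.1997]
ee_rot: [-0.0, 0.725, 0.688, 0.0]
wrist_force: [0.3, 1.6, -0.4]
opening: 0.0198
finger_force: 29.9
```

The tip is 7 mm into the slot with only a 1.6 N side load, so ease in that direction and continue.

```bash
python3 -m inch '[{"delta_pos":[0.04,0,0.6],"twist":0,"fingers":1},{"delta_pos":[0.04,0,1.2],"twist":0,"fingers":1},{"delta_pos":[0.04,0,1.8],"twist":0,"fingers":1},{"delta_pos":[0.04,0,2.3],"twist":0,"fingers":1},{"delta_pos":[0.04,0,2.75],"twist":0,"fingers":1},{"delta_pos":[0.04,0,2.75],"twist":0,"fingers":1},{"delta_pos":[0.04,0,2.75],"twist":0,"fingers":1},{"delta_pos":[0.04,0,2.75],"twist":0,"fingers":1}]'
python3 - <<'E'
from h import *
go([.5155,.2826,.172],-3)
im=get_image("scene")
a=cv2.cvtColor(cv2.resize(im[130:180,215:270],None,fx=10,fy=10,interpolation=0),cv2.COLOR_RGB2BGR)
cv2.imwrite("pics/s8.png",a);s=status.get_state();print(s["wrist_force"],s["ee_pos"])
E
```

```text
time: 10.12
ee_pos: [0.5153, 0.2827, 0.1725]
ee_rot: [-0.0, 0.725, 0.688, -0.0]
wrist_force: [0.6, 1.1, -1.0]
opening: 0.0198
finger_force: 29.9
tool y yaw -3.0 tilt 0.01 delta cm [-0.01  0.03  0.05] twist -0.0 alt 180.0 j6 28.5
[-0.2544657   1.22312519 -1.09439983] [0.51526045 0.28270434 0.17252628]
```

View pics/s8.png

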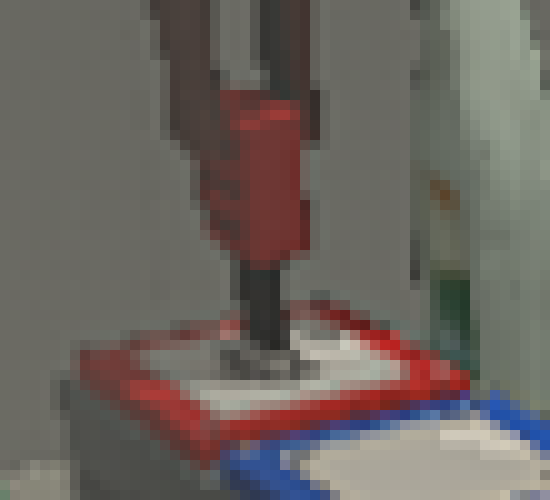

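The blade is in the slot with the band at the slot's mouth (crop 265,352). The tip is at about z 0.0755, so the band's middle is at about 0.1105. Forces are around 1 N and the arm is still, so I'm handing in.

```bash
python3 -c "
from bench import sign_off
print(sign_off())"
```

```text
the job is handed in; nothing more can be done
None
```

I handed the job in with the red wand held upright and still in the red-framed slot, its band about level with the top and about 1 N side force, but I don't have the judge's result, and I viewed 11 pictures, one over the limit of 10.

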